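# Swing the tea box round the rail post into its corner

### The arm

A 6-joint arm with a two-finger parallel gripper is mounted at the origin on a cart in front of the work surface, level with it; the furniture and walls round the work are solid. World frame = base frame: x ahead of the robot, y to its left, z up, the work surface at z = 0. Lengths are in m, angles in degrees, forces in N, time in s.
With the tool pointing down it reaches from about 0.3 to 0.75 m from the base axis. Payload 8.5 kg.
Tool frame: the origin (TCP) lies midway between the tips of the shut fingers; the grasp point (between the pads) lies 19 mm behind it (robot.hold_point_z is the distance from the TCP to the grasp point, in m); x points along the fingers, y is the direction in which the jaws open and shut, and the axes are right-handed (so a half turn about x gives the same grasp; the last joint's range is limited). The gripper opens to 85 mm and grips with 20 to 120 N. Pads are 22 mm wide; open, the fingers measure 114 mm over their backs; the gripper's body (76 mm by 85 mm) begins 54 mm behind the grasp point. The pads swing forward as they close: fully open they stand 13 mm farther back than shut.
Start: joints at [-78.856, 21.807, 74.336, -0, 83.858, -12.336], TCP at [0.219, -0.504, 0.231] pointing down, gripper open.
Joint ranges: [-178.18, 178.18], [-50.72, 133.34], [12.68, 142.11], [-81.47, 261.47], [9.98, 163.14], [-165.26, 165.26]. Speed limits (degrees/s): [136.94, 136.94, 180, 180, 180, 180].

### API

Orientations are given as a 3x3 rotation matrix whose columns are the frame's x, y, z axes.
In Python, from bench import robot gives the robot as it stands. Calls block until the motion is done:
- robot.goto(position, orientation): joint-space move of the TCP to a pose.
- robot.servo_line(position, orientation=None, vel=0.15, until_force=None): straight line of the TCP; orientation=None keeps the orientation; vel is the mean speed in m/s. With until_force (N) it stops when the force on the tool has changed by that much, and returns True; else False.
- robot.move_joints(angles): joint-space move.
- robot.command_gripper(opening, strength=None): finger opening in m; strength is the grip in N (None keeps the last); returns when the fingers have stopped.
- robot.hold(seconds).
- robot.ik(position, orientation): joint angles nearest the present ones, or None.
- robot.observe(): the state.
- robot.read_camera(name): name is "scene" or "side" or "wrist"; returns a dict with "image" (400x640x3 uint8, blue, green, red), "mtx" (3x3 intrinsics, pixels), "xyz" and "orientation" of the camera in the world. Camera axes: x right, y down, z forward; pixel columns grow to the right and rows downward; lengths in m; the calibration is good to about 2 mm. The wrist camera is an equidistant fisheye: a pixel r from the principal point sees the ray r / f radians off the axis. A picture is of the moment at which its call begins. There is no depth.
A pose or a line that the arm cannot do raises robot.PlanningError and nothing moves.
- robot.finish_job(): hands the job in, once; it reports no verdict.
The state is a dict: "time": time; "joint_pos": joint angles; "qvel": joint speeds; "effort": joint torques, N m; "tool_pos": TCP position; "eef_rot": TCP orientation; "contact_force": force on the tool from outside, world axes, zero at the start; "moment": the same for the moment, N m; "gripper_width": finger opening in m.
Only numpy, scipy, OpenCV 4.12 (cv2) and the standard library are available. Lean on these libraries where they do the work, as an engineer would, in place of code of your own. Each camera call takes 0.05 s, during which the arm holds its last target.

### The job

Put the square tea box away in the corner of the steel gallery rail: move the phone out of there and leave it lying flat on the worktop clear of the box's place, and click the box's lid shut. Keep the box flat on the worktop and push it: pivot it a quarter turn against the end post of the rail, so that its brass card holder faces the front, and finish with it square and snug against both the back rail and the side rail. Do not let the box run into the phone and do not disturb the other things.

Things in the scene. Friction and masses are not known exactly. Their poses are not given: they have to be found in the camera images.
- gallery_rail: Fixed L-shaped steel gallery rail beside the hob. Origin: axis of its corner post, on the worktop. Back rail: 220 mm along -y (right) to the end post; side rail: 140 mm along -x (front) to a third post. Posts 16 mm in diameter (19 at the foot), 59 mm high; between them two round bars, 11 mm thick, centred 20 and 40 mm up, on the lines joining the post axes.
- corner_place (a point): The box's place inside the L, on the worktop: where the box's origin lies when it stands snug and square in the corner (68 mm along -x and 68 mm along -y from the corner post's axis). Axes as the rail's.
- end_post: The free end post of the back rail (part of the rail, fixed), 16 mm in diameter (19 mm at the foot), 59 mm high. Origin: its axis, on the worktop.
- tea_box: Loose grey-green tea box, 120 x 120 mm, 84 mm high shut (76 without lid), about 0.85 kg; plain sides. Origin: centre of its underside, z up. Front (brass card holder) is its -x side, lid hinge at the top of its +x side. It starts right of the end post, front to the right (box x roughly along rail y), and must end with box x along rail x: a quarter turn clockwise from above.
- box_front (a point): Centre of the brass card holder on the tea box's front side, 60 mm from the box's axis, 42 mm above its underside.
- tea_lid (a joint): Lid angle in rad: 0 shut, up to 1.25 open. Flat wooden panel 120 x 120 x 8 mm; a weak spring and a stiff hinge make it stand open. Pressed down near its free edge with about 6 to 8 N, its brass tongue snaps under a catch at angle 0, which holds it. Let go before that, it springs up again to about 0.5 rad or more.
- lid_hinge (a point): Hinge line of the tea box's lid at mid-width: 58 mm along +x from the box's origin and 78 mm above its underside. The lid's upper face lies 6 mm above this line when shut.
- lid_edge (a point): Middle of the lid's free edge, on its upper face, 118 mm from the hinge line.
- phone: Loose black folded phone, 46 x 95 x 19 mm, 0.12 kg, lying inside the rail corner. Origin: centre of its underside; its long side is its y axis, so grasp it along its x axis (46 mm).
- phone_centre (a point): Centre of the phone, half-way up.
- tea_jar: Bystander: porcelain jar with blue flowers and a lid, 119 mm across, 178 mm high with its knob. Origin: centre of its underside.
- mug: Bystander: blue mug, 82 mm across, 95 mm high, its handle reaching about 35 mm further along its y axis. Origin: centre of its underside.
- sugar_bowl: Bystander: white bowl, 110 mm across, 62 mm high. Origin: centre of its underside.
Mind the look-alikes: they are no part of the job. Of the things that look like the phone, the largest one is meant.

How it is judged:
By the outcome, as a careful person would: the job done as asked, in the order asked, and still so for the second after the job is handed in, with the robot touching nothing.
It also fails if it takes over 72 s, if anything falls off the work surface, if the arm or the gripper's body presses on something with over 40 N, if the wrist force passes 120 N, or if a joint passes its speed limit or range.

## Working session

There is one attempt and no reset: what is moved stays moved. The work goes in short steps, each a Python script; the robot and the scene stay as the last script left them, time stands still between calls to the robot, and variables do not carry over. Pictures are saved under pics/ and viewed, and the job is handed in when it is done.

```bash
ls; mkdir -p pics; python3 - <<'E'
from bench import robot
import cv2,numpy as np,json
for n in ["scene","side","wrist"]:
    c=robot.read_camera(n); cv2.imwrite(f"pics/{n}0.png",c["image"])
    print(n,np.round(c["mtx"],1).tolist(),np.round(c["xyz"],3),np.round(c["orientation"],3).tolist())
    np.savez(f"{n}0.npz",**c)
print(robot.observe(), robot.hold_point_z)
E
```

```text
pics
scene [[487.5, 0.0, 325.9], [0.0, 487.5, 198.1], [0.0, 0.0, 1.0]] [-0.132  1.049  0.905] [[-0.859, -0.262, 0.44], [-0.512, 0.459, -0.726], [-0.012, -0.849, -0.528]]
side [[467.3, 0.0, 311.5], [0.0, 467.3, 196.7], [0.0, 0.0, 1.0]] [ 0.387 -1.471  0.838] [[0.991, -0.062, 0.115], [-0.13, -0.485, 0.865], [0.002, -0.872, -0.489]]
wrist [[309.7, 0.0, 322.9], [0.0, 309.7, 195.7], [0.0, 0.0, 1.0]] [ 0.294 -0.474  0.375] [[0.398, -0.871, -0.289], [-0.917, -0.378, -0.124], [-0.001, 0.315, -0.949]]
{'time': 0.15, 'joint_pos': array([-7.88559532e+01,  2.18324044e+01,  7.43720042e+01, -8.36155506e-04,
        8.38583977e+01, -1.23340153e+01]), 'qvel': array([ 0.0031483 , -0.1118962 , -0.19500284,  0.04071716, -0.09229675,
       -0.04016001]), 'effort': array([ 3.55616299e-03, -4.48623455e+01, -2.31345266e+01, -4.25144685e-05,
        3.79081961e-03,  1.64458442e-05]), 'tool_pos': array([ 0.21908463, -0.50423871,  0.2308673 ]), 'eef_rot': array([[-2.26101363e-04,  3.98399227e-01, -9.17212083e-01],
       [ 1.07270360e-03, -9.17211482e-01, -3.98399230e-01],
       [-9.99999399e-01, -1.07397532e-03, -2.19981520e-04]]), 'contact_force': array([0.19855034, 0.07963218, 0.83531841]), 'moment': array([-0.03259652, -0.01567245,  0.03809731]), 'gripper_width': 0.08557035515429456} 0.0187
```

View pics/scene0.png

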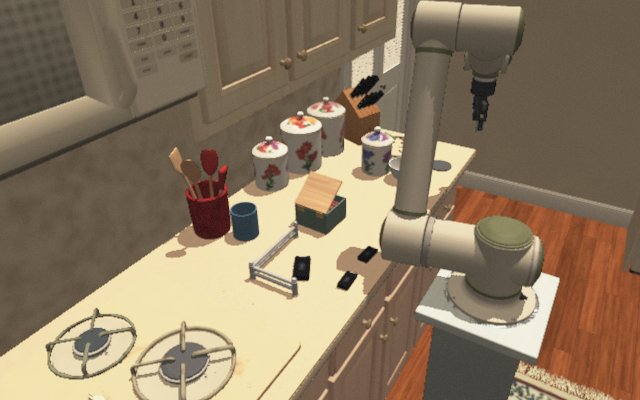

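View pics/side0.png

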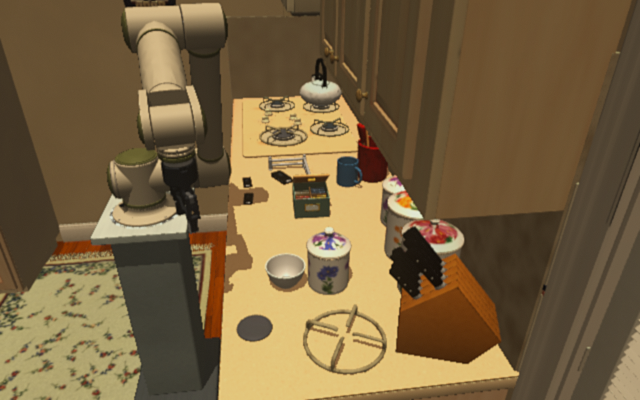

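View pics/wrist0.png

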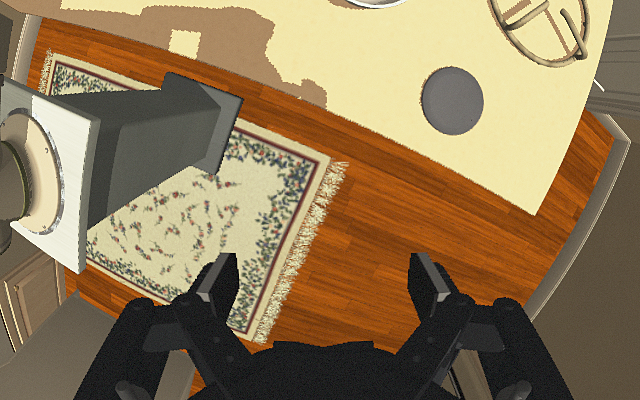

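```bash
cat > cam.py <<'E'
import numpy as np,cv2
def project(c,P):
    P=np.atleast_2d(P); q=(P-c["xyz"])@c["orientation"]; m=c["mtx"]
    return np.c_[m[0,0]*q[:,0]/q[:,2]+m[0,2], m[1,1]*q[:,1]/q[:,2]+m[1,2]]
def projfish(c,P):
    P=np.atleast_2d(P); q=(P-c["xyz"])@c["orientation"]; m=c["mtx"]
    r=np.hypot(q[:,0],q[:,1]); th=np.arctan2(r,q[:,2])
    return np.c_[m[0,0]*th*q[:,0]/r+m[0,2], m[1,1]*th*q[:,1]/r+m[1,2]]
def ray(c,uv,fish=False):
    m=c["mtx"]; a=(uv[0]-m[0,2])/m[0,0]; b=(uv[1]-m[1,2])/m[1,1]
    if fish:
        th=np.hypot(a,b); d=np.array([np.sin(th)*a/th,np.sin(th)*b/th,np.cos(th)])
    else: d=np.array([a,b,1.])
    return c["orientation"]@d
def hit(c,uv,z,fish=False):
    d=ray(c,uv,fish); t=(z-c["xyz"][2])/d[2]; return c["xyz"]+t*d
E
python3 - <<'E'
import numpy as np,cv2
from cam import *
c=dict(np.load("scene0.npz")); s=dict(np.load("side0.npz"))
for n,uv in dict(corner=(253,277),end=(296,237),third=(295,290),ph=(302,268),ph2=(347,280),ph3=(368,254),boxc=(320,228)).items(): print(n,np.round(hit(c,uv,0),3))
cv2.imwrite("pics/sc_crop.png",cv2.resize(c["image"][165:305,225:425],None,fx=4,fy=4,interpolation=cv2.INTER_CUBIC))
cv2.imwrite("pics/si_crop.png",cv2.resize(s["image"][145:295,235:435],None,fx=4,fy=4,interpolation=cv2.INTER_CUBIC))
E
```

```text
corner [0.586 0.264 0.   ]
end [0.586 0.048 0.   ]
third [0.454 0.25  0.   ]
ph [ 0.488  0.163 -0.   ]
ph2 [0.352 0.144 0.   ]
ph3 [0.353 0.012 0.   ]
boxc [ 0.546 -0.03   0.   ]
```

View pics/sc_crop.png

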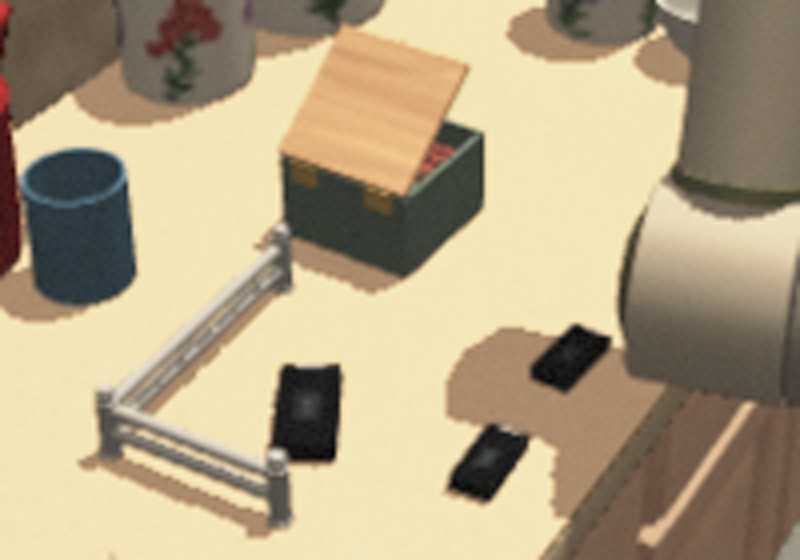

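View pics/si_crop.png

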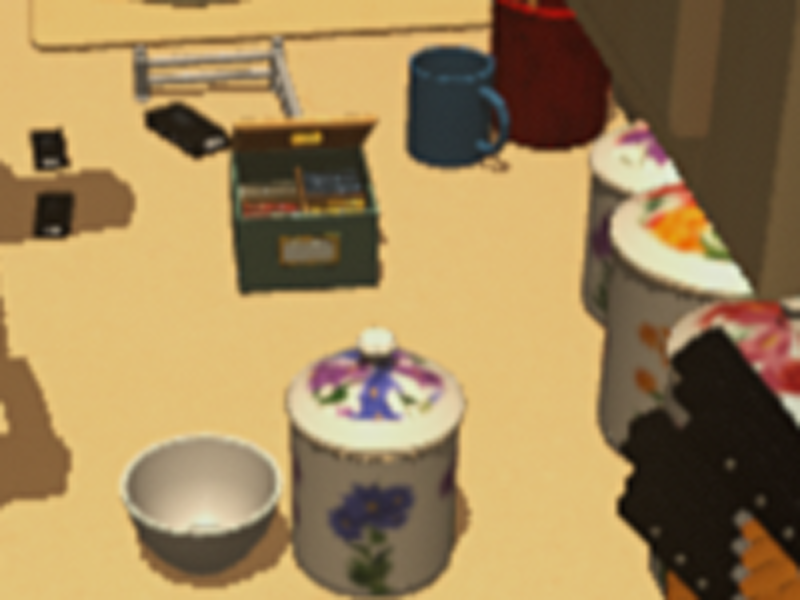

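```bash
python3 - <<'E'
from bench import robot
import cv2,numpy as np
from cam import *
R=np.array([[0,0,-1],[0,-1,0],[-1,0,0]],float)
robot.goto([0.46,0.07,0.33],R)
for n in ["wrist","scene"]:
    c=robot.read_camera(n); np.savez(n+"1.npz",**c); cv2.imwrite(f"pics/{n}1.png",c["image"])
o=robot.observe(); print(o["time"],o["tool_pos"],o["joint_pos"])
E
```

```text
2.5 [0.46014407 0.06946286 0.32982848] [-6.03896025e+00  9.85362437e+00  7.51327108e+01 -2.97039737e-03
  9.50340068e+01  8.40134357e+01]
```

View pics/wrist1.png

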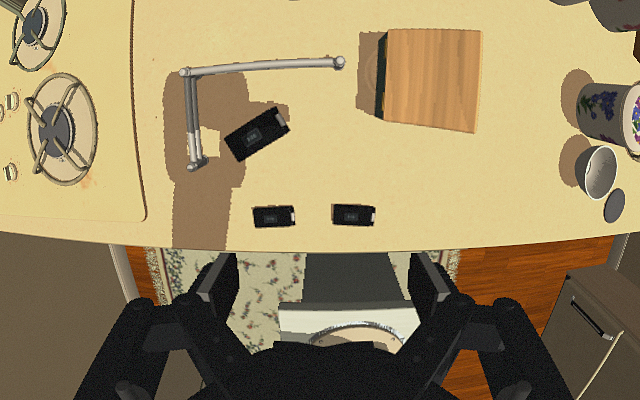

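View pics/scene1.png

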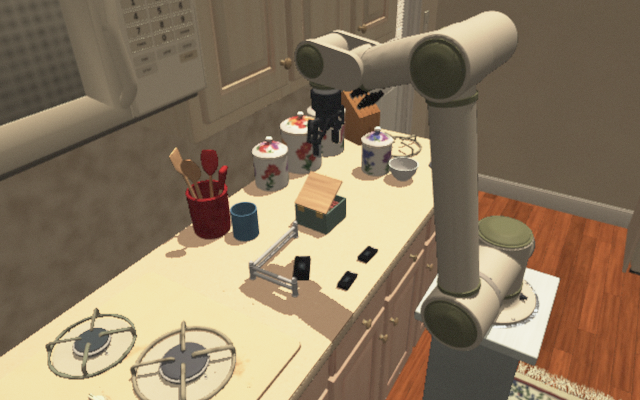

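```bash
python3 - <<'E'
import cv2,numpy as np
c=dict(np.load("wrist1.npz"))
cv2.imwrite("pics/w1a.png",cv2.resize(c["image"][40:240,160:360],None,fx=3,fy=3,interpolation=cv2.INTER_CUBIC))
cv2.imwrite("pics/w1b.png",cv2.resize(c["image"][10:150,330:500],None,fx=4,fy=4,interpolation=cv2.INTER_CUBIC))
E
```

```text
(no output)
```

View pics/w1a.png

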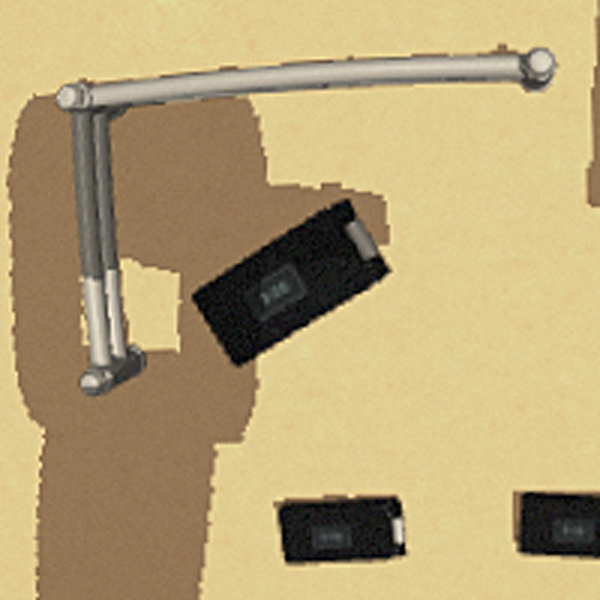

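View pics/w1b.png

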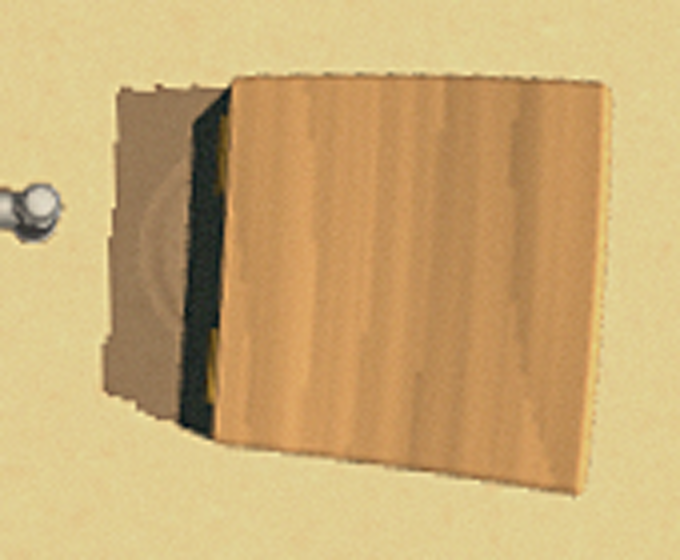

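```bash
python3 - <<'E'
import cv2,numpy as np
from cam import *
c=dict(np.load("wrist1.npz"))
A=lambda u,v:(160+u/3,40+v/3); B=lambda u,v:(330+u/4,10+v/4)
def show(n,uv,z): p=hit(c,uv,z,True); print(n,np.round(p,4)); return p
co=show("corner",A(69,97),.059); e=show("end",A(540,63),.059); t=show("third",A(92,382),.059)
print(np.hypot(*(e-co)[:2]),np.hypot(*(t-co)[:2]), "dir back deg",np.degrees(np.arctan2(*(co-e)[:2])), np.degrees(np.arctan2(-(co-t)[1],(co-t)[0])))
P=[show("ph",A(*q),.019) for q in [(349,200),(391,270),(238,366),(193,296)]]
m=np.mean(P,0); l=(P[3]-P[0]+P[2]-P[1])/2; print("phone c",m,"len",np.linalg.norm(l),"wid",np.linalg.norm(P[1]-P[0]),np.degrees(np.arctan2(l[1],l[0])))
b1=show("b far",B(195,122),0);b2=show("b near",B(180,425),0); print(np.linalg.norm(b1-b2),np.degrees(np.arctan2((b1-b2)[1],(b1-b2)[0])))
show("hinge far",B(232,80),.078);show("hinge near",B(213,440),.078)
for q in [(240,250),(320,200)]: pass
for n,uv in dict(sh=(395,140),c1=(145,215),hobedge=(132,100),front=(320,250),front2=(150,232)).items(): show(n,uv,0)
E
```

```text
corner [0.5861 0.2632 0.059 ]
end [0.5895 0.0452 0.059 ]
third [0.4479 0.2607 0.059 ]
0.217988925864084 0.13816456981158345 dir back deg -0.8918424245470467 -1.0228640193834895
ph [0.5277 0.1355 0.019 ]
ph [0.4926 0.1155 0.019 ]
ph [0.4454 0.1959 0.019 ]
ph [0.4824 0.2177 0.019 ]
phone c [0.48703971 0.16618034 0.019     ] len 0.09350614160320694 wid 0.040374413647791874 119.62969322256608
b far [ 0.6306 -0.0166  0.    ]
b near [ 0.5124 -0.012   0.    ]
0.1183017377523751 -2.202820359626754
hinge far [ 0.6309 -0.0147  0.078 ]
hinge near [ 0.5127 -0.0098  0.078 ]
sh [ 0.4761 -0.045   0.    ]
c1 [0.347  0.3989 0.    ]
hobedge [0.5578 0.395  0.    ]
front [ 0.2855  0.0729 -0.    ]
front2 [0.3124 0.3954 0.    ]
```

```bash
cat >> cam.py <<'E'
def down(ydeg):
    a=np.radians(ydeg); y=np.array([np.cos(a),np.sin(a),0]); x=np.array([0,0,-1.]); return np.c_[x,y,np.cross(x,y)]
def snap(robot,n,k):
    c=robot.read_camera(n); np.savez(f"{n}{k}.npz",**c); cv2.imwrite(f"pics/{n}{k}.png",c["image"]); return c
E
python3 - <<'E'
from bench import robot
import numpy as np
from cam import *
# lid angle from wrist view
c=dict(np.load("wrist1.npz"))
from scipy.optimize import brentq
for uv,xx in [((482,30.5),.63),((475,133),.512)]:
    f=lambda t: hit(c,uv,.082+.118*np.sin(t),True)[1]-(-.014-.118*np.cos(t))
    for t in np.arange(0,1.3,.1): print(round(f(t),3),end=" ")
    print()
for a in [29.6,-150.4]:
    q=robot.ik([.487,.166,.0],down(a)); print(a,None if q is None else np.round(q,1))
for a in [90,-90]:
    q=robot.ik([.41,.325,.0],down(a)); print(a,None if q is None else np.round(q,1))
E
```

```text
-0.015 -0.009 -0.005 -0.001 0.001 0.001 0.001 -0.001 -0.004 -0.009 -0.015 -0.022 -0.03 
-0.009 -0.003 0.001 0.004 0.006 0.007 0.006 0.004 0.0 -0.004 -0.01 -0.017 -0.026 
29.6 [  5.6  35.2  96.9  -0.   47.9 -24. ]
-150.4 [  5.6  35.2  96.9  -0.   47.9 156. ]
90 [ 25.4  35.7  95.5  -0.   48.8 -64.6]
-90 [ 25.4  35.7  95.5  -0.   48.8 115.4]
```

```bash
python3 - <<'E'
from bench import robot
import numpy as np
from cam import *
R=down(29.6)
robot.goto([.487,.166,.10],R)
robot.servo_line([.487,.166,.0],vel=.12)
robot.command_gripper(0.0,25)
o=robot.observe(); print("w",o["gripper_width"],o["time"],o["tool_pos"])
robot.servo_line([.487,.166,.12],vel=.2)
print(robot.observe()["gripper_width"])
snap(robot,"scene",2)
E
```

```text
w 0.0455373766682812 5.575 [4.87250085e-01 1.66048169e-01 4.84437067e-04]
0.04535626598109198
```

View pics/scene2.png

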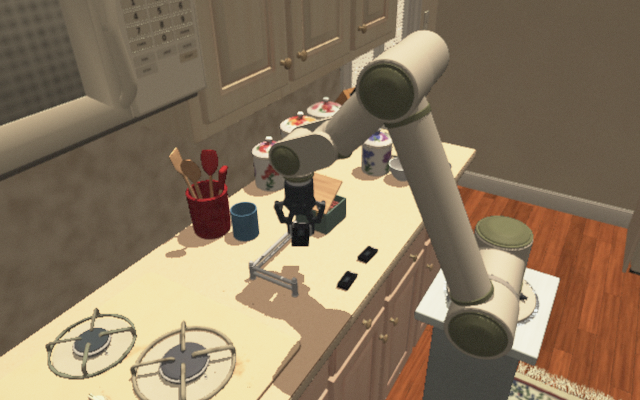

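```bash
python3 - <<'E'
from bench import robot
import numpy as np
from cam import *
R=down(90)
robot.goto([.41,.325,.12],R)
robot.servo_line([.41,.325,.03],R,vel=.2)
h=robot.servo_line([.41,.325,-.004],vel=.04,until_force=4)
print(h,robot.observe()["tool_pos"])
robot.command_gripper(0.07)
robot.servo_line([.41,.325,.13],vel=.25)
snap(robot,"scene",3)
print(robot.observe()["time"])
E
```

```text
True [4.09724226e-01 3.24878701e-01 1.09139320e-04]
9.5
```

View pics/scene3.png

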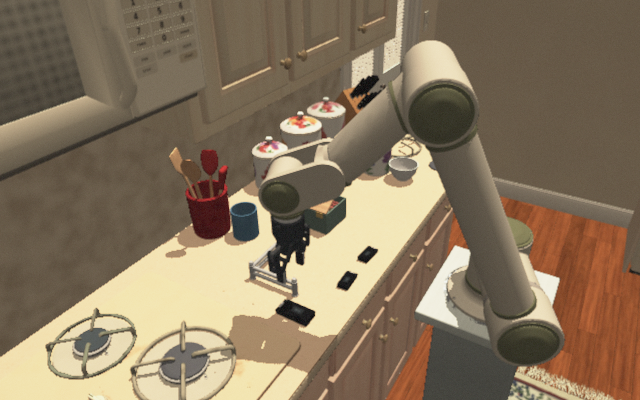

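```bash
cat > fit.py <<'E'
import numpy as np
from cam import *
def lidpt(r,y,th,up=.006):
    # local: hinge (0.058, ,0.078); closed lid extends -x
    return np.array([.058-r*np.cos(th)+up*np.sin(th), y, .078+r*np.sin(th)+up*np.cos(th)])
def world(p,x,y,yaw):
    c,s=np.cos(yaw),np.sin(yaw); return np.array([x+c*p[0]-s*p[1],y+s*p[0]+c*p[1],p[2]])
E
python3 - <<'E'
import numpy as np
from fit import *
from scipy.optimize import least_squares
w=dict(np.load("wrist1.npz"));s=dict(np.load("scene1.npz"))
B=lambda u,v:(330+u/4,10+v/4); S=lambda u,v:(225+u/4,165+v/4)
# box y+ side = near robot (yaw ~90)
obs=[(w,1,B(195,122),lambda t:np.array([.06,-.06,0])),(w,1,B(180,425),lambda t:np.array([.06,.06,0])),
(w,1,B(608,82),lambda t:lidpt(.118,-.06,t)),(w,1,B(580,492),lambda t:lidpt(.118,.06,t)),
(s,0,S(345,27),lambda t:lidpt(.118,-.06,t)),(s,0,S(468,66),lambda t:lidpt(.118,.06,t)),
(s,0,S(403,276),lambda t:np.array([.06,.06,0])),(s,0,S(483,205),lambda t:np.array([-.06,.06,0])),(s,0,S(483,131),lambda t:np.array([-.06,.06,.076])),
(s,0,S(287,232),lambda t:np.array([.06,-.06,0]))]
def f(p):
    r=[]
    for c,fi,uv,g in obs: r+=list((projfish if fi else project)(c,world(g(p[3]),*p[:3]))[0]-uv)
    return r
q=least_squares(f,[.569,-.074,1.54,.7]); print(q.x,np.degrees(q.x[2])); print(np.round(q.fun.reshape(-1,2),1))
E
```

```text
[ 0.56950335 -0.07242859  1.53329139  0.57985065] 87.85112534812164
[[-1.2 -0.8]
 [-1.2  0.3]
 [ 0.7  0.8]
 [ 1.2  0.6]
 [-0.7 -1. ]
 [ 0.3 -1.1]
 [ 0.1  0.4]
 [-0.2 -0. ]
 [ 0.  -1. ]
 [-1.8 -0.2]]
```

```bash
python3 - <<'E'
from bench import robot
import numpy as np
from fit import *
bp=(.5695,-.0724,np.radians(87.85))
def tcp(th,r=.108):
    p=lidpt(r,0,th); p[0]+=.011*1; return world(p,*bp)
for a in (-2.15,177.85):
    q=robot.ik(tcp(.75),down(a)); print(a,None if q is None else np.round(q,1))
a=-2.15
R=down(a)
robot.command_gripper(0.0,25)
p=tcp(.75); p[2]+=.05
robot.goto(p,R)
o=robot.observe(); print(o["time"],o["contact_force"],o["joint_pos"])
robot.servo_line(tcp(.7),R,vel=.2)
for t in (.55,.42,.3,.18):
    robot.servo_line(tcp(t),R,vel=.15); o=robot.observe(); print(t,np.round(o["contact_force"],1))
e=tcp(0); e[2]-=.004
print(robot.servo_line(e,R,vel=.04,until_force=16))
o=robot.observe(); print(np.round(o["contact_force"],1),o["tool_pos"],tcp(0))
e=o["tool_pos"].copy(); e[2]+=.12
robot.servo_line(e,R,vel=.3)
for n in("scene","side","wrist"): snap(robot,n,4)
print(robot.observe()["time"])
E
```

```text
-2.15 [-19.6  27.9  77.3  -0.   74.8 -17.5]
177.85 [-19.6  27.9  77.3  -0.   74.8 162.5]
11.7833 [0.50692794 0.31116764 0.28965292] [-1.95419294e+01  2.53467956e+01  7.28792410e+01  1.34189776e-02
  8.17993683e+01 -1.75034687e+01]
0.55 [-0.1 -0.4  0.9]
0.42 [0.3 0.4 0.9]
0.3 [-0.3  1.3  0.2]
0.18 [-0.1  0.4  1.2]
True
[-2.3  0.8 11.2] [ 0.56851035 -0.11107546  0.08376953] [ 0.56803688 -0.11137255  0.084     ]
14.4417
```

```bash
python3 - <<'E'
import numpy as np,cv2
a=[cv2.imread(f"pics/{n}4.png") for n in("scene","side","wrist")]
cv2.imwrite("pics/m4.png",np.vstack([np.hstack([cv2.resize(a[0][150:300,220:420],(400,300)),cv2.resize(a[1][145:295,235:435],(400,300))]),cv2.resize(a[2],(800,500))[:300]]))
E
```

```text
(no output)
```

View pics/m4.png

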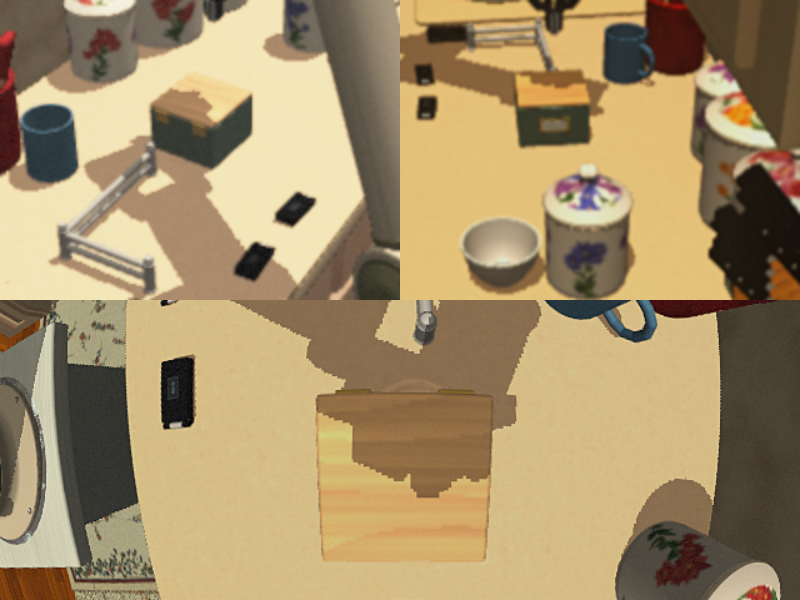

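```bash
python3 - <<'E'
import numpy as np
from cam import *
c=dict(np.load("wrist4.npz"))
P=[hit(c,(u/1.25,(v-300)/1.25),.084,True) for u,v in [(317,395.5),(492.5,395),(486,560),(323,561)]]
print(np.round(P,4)); print(np.mean(P,0)); d=P[1]-P[0]; print(np.degrees(np.arctan2(d[1],d[0])),np.linalg.norm(d)); d=P[2]-P[3];print(np.degrees(np.arctan2(d[1],d[0])),np.linalg.norm(d), np.linalg.norm(P[3]-P[0]))
print("post",hit(c,(426/1.25,20/1.25),.059,True))
E
```

```text
[[ 0.5137 -0.0107  0.084 ]
 [ 0.6317 -0.0148  0.084 ]
 [ 0.6279 -0.1325  0.084 ]
 [ 0.5083 -0.1289  0.084 ]]
[ 0.57038761 -0.07170082  0.084     ]
-1.9755679686772694 0.1179857824610887
-1.718848178283889 0.11959810109557567 0.11830117864213012
post [0.59027544 0.04425327 0.059     ]
```

```bash
python3 - <<'E'
from bench import robot
import numpy as np
from fit import *
c=dict(np.load("side0.npz"))
for n,uv in dict(jar=(328,288),bowl=(285,284)).items(): print(n,np.round(hit(c,uv,0),3))
bp=(.570,-.072,np.radians(88))
Z=.024
def P(lx,ly,bp=bp,z=Z): p=world(np.array([lx,ly,z]),*bp); p[2]=z; return p
R=down(-2)
robot.command_gripper(0.05)
robot.goto(P(-.092,0,z=.12),R)
robot.servo_line(P(-.092,0),R,vel=.25)
robot.servo_line(P(-.092+.020+.043,0),R,vel=.1)
o=robot.observe(); print(o["time"],np.round(o["contact_force"],1),o["tool_pos"])
robot.servo_line(P(-.092+.01+.043,0),R,vel=.15)
snap(robot,"scene",5);snap(robot,"side",5)
E
python3 - <<'E'
import numpy as np,cv2
a=[cv2.imread(f"pics/{n}5.png") for n in("scene","side")]
cv2.imwrite("pics/m5.png",np.hstack([cv2.resize(a[0][150:300,220:420],(400,300)),cv2.resize(a[1][145:295,235:435],(400,300))]))
E
```

```text
jar [ 0.562 -0.497 -0.   ]
bowl [ 0.447 -0.465  0.   ]
16.775 [-0.7  0.5 -0. ] [ 0.56876691 -0.10062173  0.02379615]
```

View pics/m5.png

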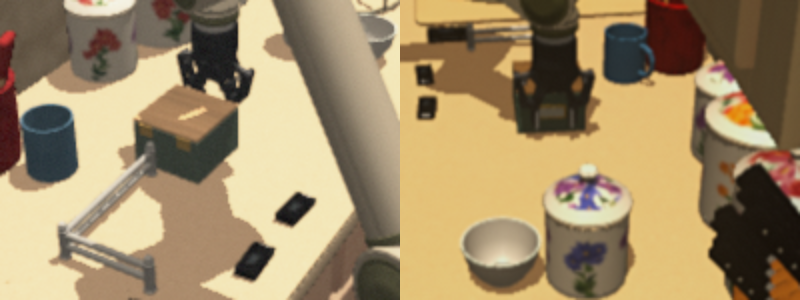

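```bash
cat > piv.py <<'E'
import numpy as np
from fit import *
post=np.array([.5897,.0446]); Z=.024; S=-.019
def box(deg,s=S,r=.0085):
    f=np.radians(deg); n=np.array([np.cos(f),np.sin(f)]); t=np.array([-n[1],n[0]])
    c=post-(.06+r)*n-s*t; return c[0],c[1],f
def push(deg,gap=0,ly=.043,s=S,h=.011):
    b=box(deg,s); p=world(np.array([-.06-h-gap,ly,0]),*b); p[2]=Z; return p
E
python3 - <<'E'
from bench import robot
from piv import *
robot.command_gripper(0.0)
p=push(88,gap=.02)
robot.servo_line(p,down(-2),vel=.2)
robot.servo_line(push(88),down(-2),vel=.1,until_force=15)
o=robot.observe(); print(np.round(o["contact_force"],1),o["tool_pos"],o["time"])
for d in range(78,37,-10):
    h=robot.servo_line(push(d),down(d-90),vel=.09,until_force=18); o=robot.observe(); print(d,h,np.round(o["contact_force"],1),np.round(o["tool_pos"],3),round(o["time"],2))
    if h: break
snap(robot,"scene",6);snap(robot,"wrist",6)
E
python3 - <<'E'
import numpy as np,cv2
a=[cv2.imread(f"pics/{n}6.png") for n in("scene","wrist")]
cv2.imwrite("pics/m6.png",np.hstack([cv2.resize(a[0][150:300,220:420],(400,300)),cv2.resize(a[1],(480,300))])[:,:800])
E
```

```text
[-0.3  1.  -0.1] [ 0.52338509 -0.09223558  0.02398025] 18.3917
78 False [0.  0.7 0.2] [ 0.501 -0.079  0.024] 18.83
68 False [0.1 0.4 0.1] [ 0.481 -0.062  0.024] 19.27
58 False [-0.5  0.4 -0.4] [ 0.464 -0.041  0.024] 19.72
48 False [-2.2 -1.9 -0.3] [ 0.451 -0.018  0.024] 20.16
38 False [-3.1 -1.1  0.2] [0.442 0.007 0.024] 20.6
```

View pics/m6.png

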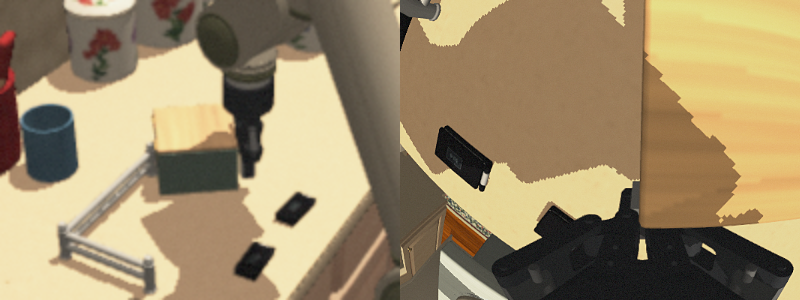

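```bash
python3 - <<'E'
import numpy as np
from cam import *
c=dict(np.load("wrist6.npz"))
P=[hit(c,((u-400)/.75,v/.75),.084,True) for u,v in [(642,227),(640,100),(637,3),(799,217)]]
print(np.round(P,4)); d=P[1]-P[0]; print(np.degrees(np.arctan2(d[1],d[0])));d=P[2]-P[0]; print(np.degrees(np.arctan2(d[1],d[0]))); d=P[0]-P[3]; print(np.degrees(np.arctan2(d[1],d[0])))
E
```

```text
[[ 0.4545  0.0148  0.084 ]
 [ 0.4979  0.0498  0.084 ]
 [ 0.5254  0.0727  0.084 ]
 [ 0.5051 -0.0521  0.084 ]]
38.84098734914026
39.21259970183799
127.03638395835324
```

View pics/wrist6.png

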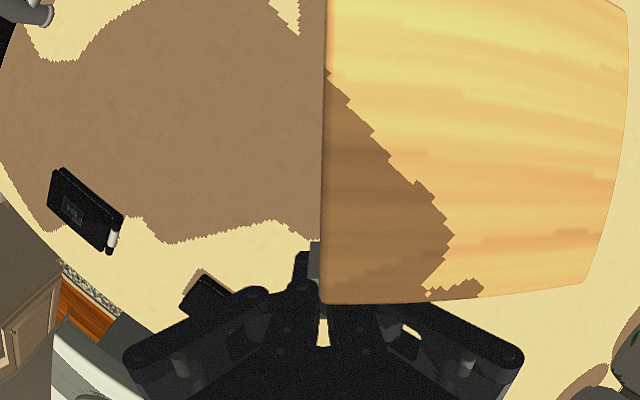

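```bash
python3 - <<'E'
from bench import robot
from piv import *
S0=-.001
robot.servo_line(push(38.5,gap=.02,ly=.06,s=S0),down(-51.5),vel=.2)
robot.servo_line(push(38.5,gap=.02,ly=.04,s=S0),down(-51.5),vel=.2)
for d in (38.5,30,22):
    s=S0+.013*(38.5-d)/37.5
    h=robot.servo_line(push(d,ly=.04,s=s),down(d-90),vel=.09,until_force=18); o=robot.observe(); print(d,h,np.round(o["contact_force"],1),np.round(o["tool_pos"],3),round(o["time"],2))
    if h: break
snap(robot,"wrist",7)
E
```

```text
38.5 False [-3.8 -2.1 -1.4] [ 0.454 -0.009  0.024] 21.57
30 False [-5.7 -0.6 -0.5] [0.449 0.009 0.024] 21.93
22 False [-7.  -0.9  1. ] [0.446 0.026 0.024] 22.27
```

View pics/wrist7.png

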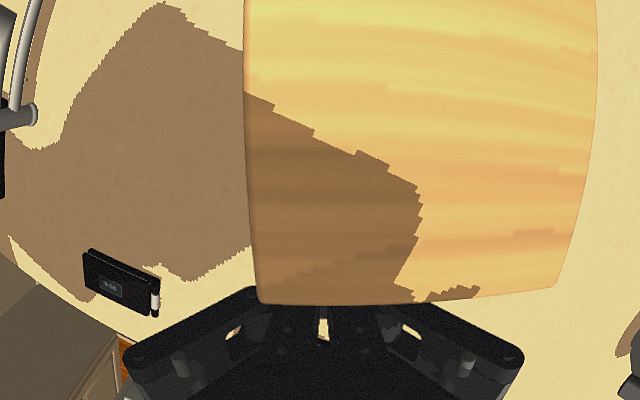

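```bash
cat > est.py <<'E'
from piv import *
def est(c,cl,cr,le):
    A,B,L=[hit(c,q,.084,True)[:2] for q in (cl,cr,le)]
    d=A-B; y1=np.degrees(np.arctan2(d[1],d[0]))-90; e=L-A; y2=np.degrees(np.arctan2(e[1],e[0]))
    f=np.radians((y1+y2)/2); n=np.array([np.cos(f),np.sin(f)]); t=np.array([-n[1],n[0]])
    m=(A+B)/2+.06*n; print("yaw",y1,y2,"w",np.linalg.norm(d),"centre",m,"post local n,s",(post-m)@n,(post-m)@t); return m,f
E
python3 - <<'E'
from est import *
c=dict(np.load("wrist7.npz")); m,f=est(c,(258,303),(556,288),(247,100))
n=np.array([np.cos(f),np.sin(f)]); d=np.array([.446,.026])-m; print("tool local",d@n,d@np.array([-n[1],n[0]]))
E
```

```text
yaw 21.09814222417141 20.628070899297995 w 0.12037273252685562 centre [0.52924637 0.015443  ] post local n,s 0.06687379270017371 0.005715559025402081
tool local -0.07402850811484821 0.03951188463978022
```

```bash
python3 - <<'E'
from bench import robot
from piv import *
for d in (15,8,3,-1):
    s=.0057+.007*(21-d)/20
    h=robot.servo_line(push(d,ly=.04,s=s,h=.012),down(max(d,1)-90),vel=.08 if d>3 else .03,until_force=12); o=robot.observe(); print(d,h,np.round(o["contact_force"],1),np.round(o["tool_pos"],3),round(o["time"],2))
    if h: break
snap(robot,"wrist",8);snap(robot,"scene",8)
E
```

```text
15 False [-5.2 -0.1  0.7] [0.445 0.04  0.024] 22.66
8 False [-7.1 -0.1  0.6] [0.445 0.055 0.024] 23.0
3 False [-7.8  1.7  0.5] [0.446 0.066 0.024] 23.51
-1 False [-11.    2.7   3. ] [0.448 0.074 0.024] 23.94
```

View pics/wrist8.png

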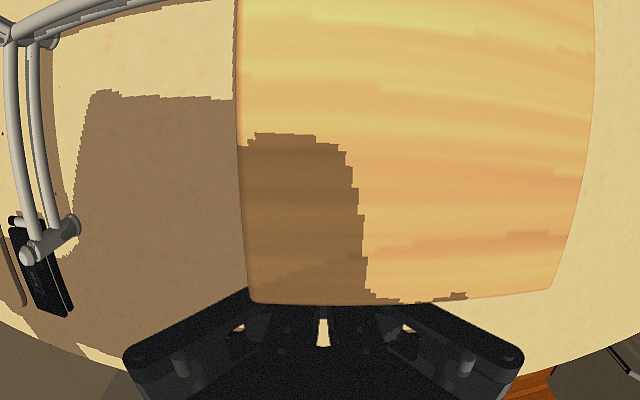

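View pics/scene8.png

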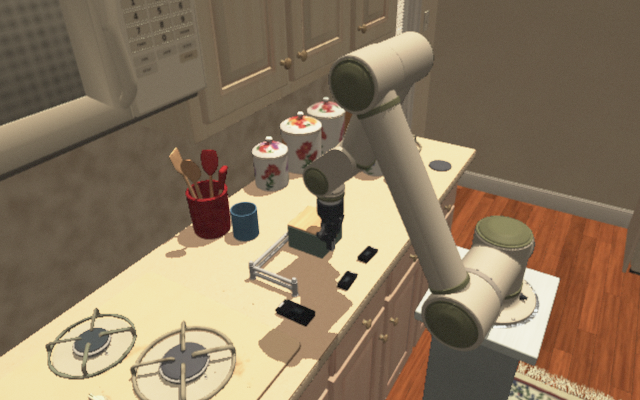

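```bash
python3 - <<'E'
from est import *
c=dict(np.load("wrist8.npz")); m,f=est(c,(250,302),(552,288),(238,140))
for uv in [(6,40),(27,258)]: print(hit(c,uv,.059,True))
E
```

```text
yaw 0.17001640643272253 -0.4059840247129112 w 0.12049830909621596 centre [0.52311642 0.03734401] post local n,s 0.06656849949995541 0.0073930814398397845
[0.57715947 0.2435291  0.059     ]
[0.44867405 0.25657018 0.059     ]
```

```bash
python3 - <<'E'
from bench import robot
from piv import *
o=robot.observe(); p=o["tool_pos"].copy(); R0=down(-89)
p[0]-=.02; robot.servo_line(p,vel=.2)
p[2]=.13; robot.servo_line(p,vel=.35)
robot.command_gripper(0.05)
R=down(1)
Y=np.array([-.0175,1.,0]); X=np.array([1,.0175,0])
q=np.array([.525,-.023-.012-.025,.13])
robot.goto(q,R); q[2]=.024; robot.servo_line(q,R,vel=.25)
h=robot.servo_line(q+Y*(.025+.115),R,vel=.1,until_force=18)
o=robot.observe(); print(h,np.round(o["contact_force"],1),np.round(o["tool_pos"],4),o["time"])
snap(robot,"wrist",9);snap(robot,"scene",9)
E
```

```text
False [0.1 0.5 0.7] [0.5223 0.0801 0.0237] 28.9917
```

View pics/wrist9.png

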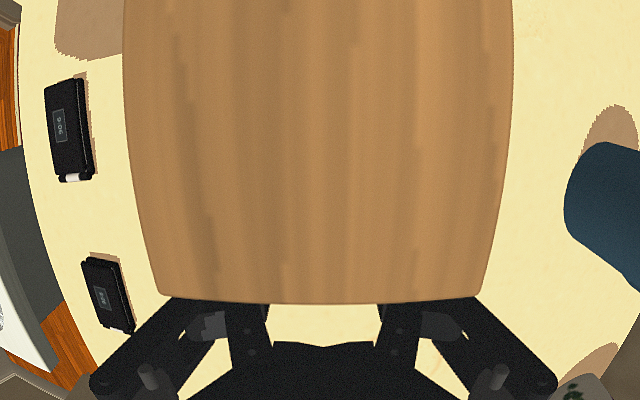

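View pics/scene9.png

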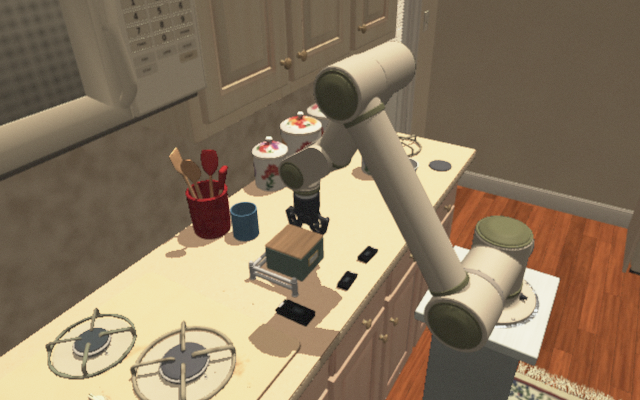

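```bash
python3 - <<'E'
from bench import robot
from piv import *
R=down(1)
Y=np.array([-.0175,1.,0])
q=robot.observe()["tool_pos"].copy(); q[2]=.024
h=robot.servo_line(q+Y*.036,R,vel=.1,until_force=18)
o=robot.observe(); print(h,np.round(o["contact_force"],1),np.round(o["tool_pos"],4),o["time"])
h=robot.servo_line(q+Y*.056,R,vel=.025,until_force=12)
o=robot.observe(); print(h,np.round(o["contact_force"],1),np.round(o["tool_pos"],4),o["time"])
# back off, go round to front
q=o["tool_pos"].copy(); q[1]-=.03; robot.servo_line(q,vel=.2)
snap(robot,"wrist",10); snap(robot,"scene",10)
E
python3 - <<'E'
import numpy as np,cv2
a=cv2.imread("pics/scene10.png")
cv2.imwrite("pics/m10.png",cv2.resize(a[200:330,220:380],(800,650))[:600])
E
```

```text
False [-0.5  0.1 -0.6] [0.5217 0.1161 0.024 ] 29.6
True [ 0.6 -2.7  1.3] [0.5217 0.1272 0.024 ] 30.1417
```

View pics/wrist10.png

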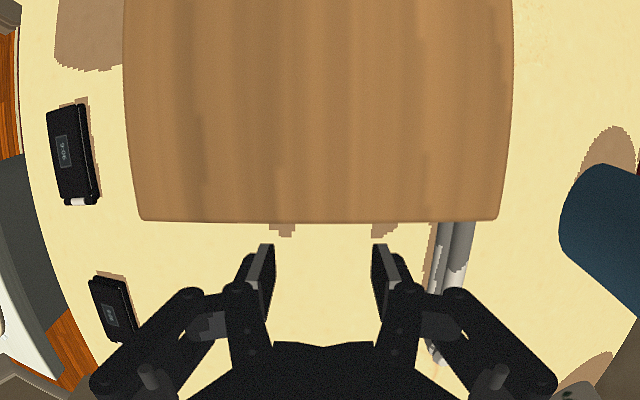

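View pics/m10.png

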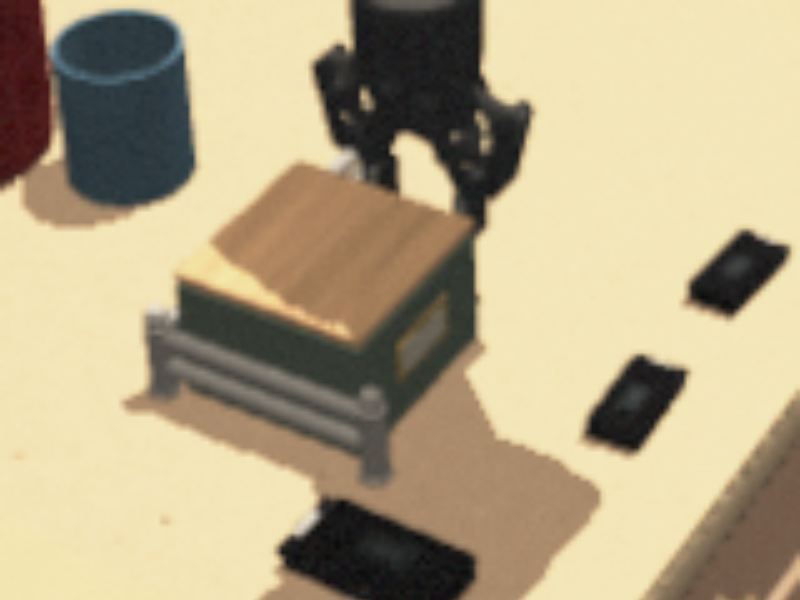

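```bash
python3 - <<'E'
from bench import robot
from piv import *
p=robot.observe()["tool_pos"].copy(); p[2]=.13; robot.servo_line(p,vel=.35)
robot.command_gripper(0.04)
R=down(-89); X=np.array([1,.0175,0])
q=np.array([.425,.192,.13]); robot.goto(q,R); q[2]=.024; robot.servo_line(q,R,vel=.25)
h=robot.servo_line(q+X*.045,R,vel=.03,until_force=12)
o=robot.observe(); print(h,np.round(o["contact_force"],1),np.round(o["tool_pos"],4),o["time"])
q=o["tool_pos"].copy(); q[0]-=.025; robot.servo_line(q,vel=.2)
q[2]=.13; robot.servo_line(q,vel=.3)
R=down(1); robot.goto([.522,.095,.13],R); robot.servo_line([.522,.095,.024],R,vel=.25)
h=robot.servo_line([.5213,.135,.024],R,vel=.03,until_force=12)
o=robot.observe(); print(h,np.round(o["contact_force"],1),np.round(o["tool_pos"],4),o["time"])
q=o["tool_pos"].copy(); q[1]-=.03; robot.servo_line(q,vel=.2)
q[2]=.2; robot.servo_line(q,vel=.35)
robot.goto([.38,.14,.30],np.array([[0,0,-1],[0,-1,0],[-1,0,0]],float))
for n in("wrist","scene","side"): snap(robot,n,11)
print(robot.observe()["time"])
E
python3 - <<'E'
import numpy as np,cv2
a=cv2.imread("pics/scene11.png")
cv2.imwrite("pics/m11.png",cv2.resize(a[200:330,220:380],(800,650))[:600])
E
```

```text
True [ 0.  -0.2 -0.3] [0.448  0.1922 0.0234] 34.275
True [ 0.6 -3.3  1.2] [0.5214 0.1271 0.0239] 38.2083
40.8
```

View pics/wrist11.png

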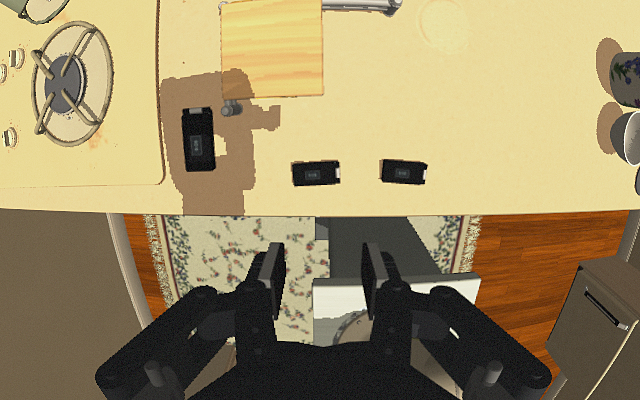

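View pics/m11.png

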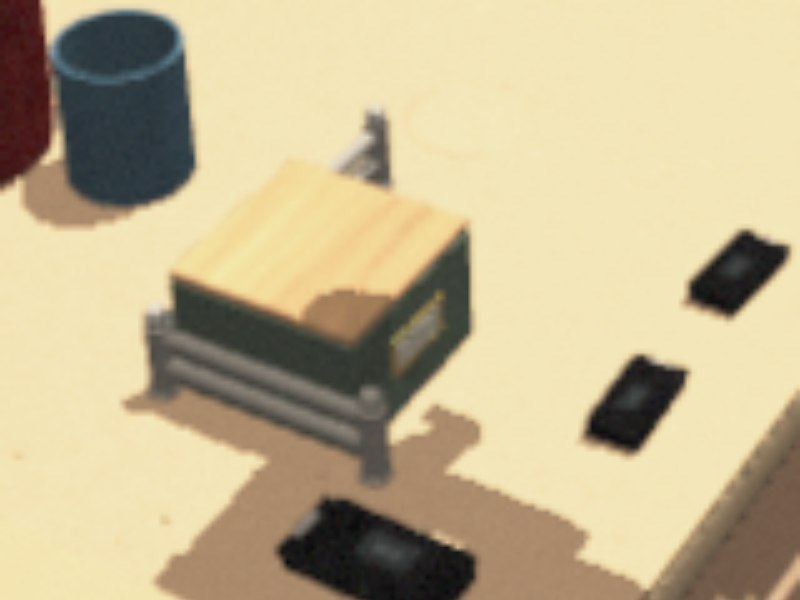

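View pics/side11.png

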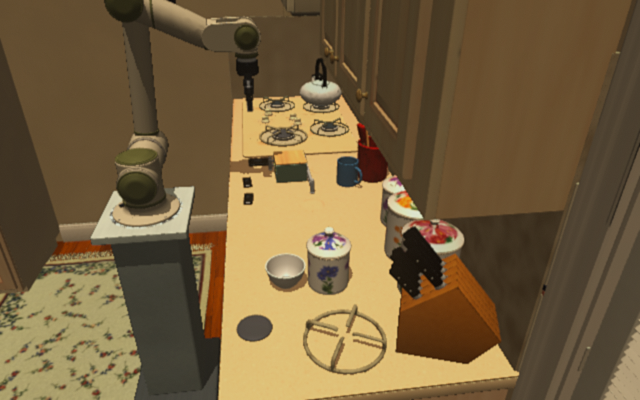

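```bash
python3 - <<'E'
from bench import robot
from piv import *
robot.goto([.46,.18,.30],np.array([[0,0,-1],[0,-1,0],[-1,0,0]],float))
snap(robot,"wrist",12)
import cv2
a=cv2.imread("pics/wrist12.png"); cv2.imwrite("pics/w12.png",cv2.resize(a[0:230,180:480],None,fx=2.6,fy=2.6,interpolation=cv2.INTER_CUBIC))
E
```

```text
(no output)
```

View pics/w12.png

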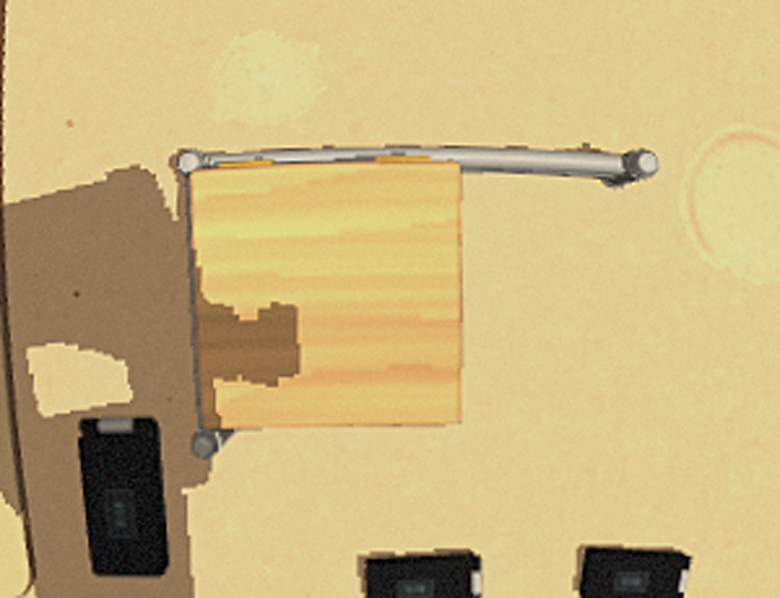

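```bash
python3 - <<'E'
from est import *
c=dict(np.load("wrist12.npz"))
g=lambda u,v:(180+u/2.6,v/2.6)
H=lambda q,z:hit(c,g(*q),z,True)[:2]
co,e,t=H((189,161),.059),H((647,163),.059),H((205,444),.059)
print(co,e,t, np.linalg.norm(e-co),np.linalg.norm(t-co))
C=[H(q,.084) for q in [(192,169),(460,163),(460,424),(203,430)]]
print(np.round(C,4)); m=np.mean(C,0)
d1=C[0]-C[1];d2=C[3]-C[2];d3=C[1]-C[2];d4=C[0]-C[3]
ang=lambda d:np.degrees(np.arctan2(d[1],d[0]))
print([ang(d1)-90,ang(d2)-90,ang(d3),ang(d4)],"rail",ang(co-e)-90,ang(co-t))
ry=np.radians((ang(co-e)-90+ang(co-t))/2); n=np.array([np.cos(ry),np.sin(ry)]); k=np.array([-n[1],n[0]])
print("centre",m,"rail coords",(m-co)@n,(m-co)@k)
E
```

```text
[0.58722985 0.26465195] [0.59009825 0.04541476] [0.44800751 0.26118562] 0.21925596053503757 0.13926549050151033
[[0.5805 0.2577]
 [0.5814 0.1399]
 [0.4633 0.138 ]
 [0.4608 0.2564]]
[np.float64(0.420883761670936), np.float64(1.1798643185704947), np.float64(0.9220589267069679), np.float64(0.6271356690627311)] rail 0.7495882642095779 1.4262470036520294
centre [0.52151262 0.19798393] rail coords -0.06697118314695182 -0.06540825373085314
```

```bash
python3 - <<'E'
from bench import robot
robot.hold(.3); print(robot.observe()["time"]); robot.finish_job()
E
```

```text
41.6
the job is handed in; nothing more can be done
```

The tea box is in the corner of the rail with its lid shut and the card holder facing the front. I handed the job in at 41.6 s of the 72 s.

**What I did:**
1. I moved the phone out first and laid it flat left of the side rail, at about (0.41, 0.325).
2. I pressed the lid shut near its free edge. It stayed shut in every later picture.
3. I pushed the box to the end post, pivoted it a quarter turn there and slid it along the back rail. I then pressed it once from the front and once more from the right.

**Last checks:**
- **Position:** the final wrist picture puts the box's origin at about (-67, -65) mm in rail axes, against the nominal (-68, -68). The camera calibration is good to about 2 mm.
- **Squareness:** the box's yaw is about 0.8°, and the rail's is about 1.1°. The different edges gave box yaws from 0.4° to 1.2°.
- **Other things:** the mug, jar, bowl and look-alike phones looked undisturbed in the last pictures, and the arm touched nothing at hand-in.

**What went less cleanly:**
- During the pivot the box slid about 20 mm along the post, so I had to reposition the finger once.
- The front press stopped on its 12 N force trigger, but the force read about 0 N just afterwards. For contact with the back rail I therefore rely on the picture, not on that force reading.

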